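# Set the pellet press's ratchet to press and screw the ram down firm

### The arm

A 6-joint arm with a two-finger parallel gripper is mounted at the origin on a cart in front of the work surface, level with it; the furniture and walls round the work are solid. World frame = base frame: x ahead of the robot, y to its left, z up, the work surface at z = 0. Lengths are in m, angles in rad, forces in N, time in s.
With the tool pointing down it reaches from about 0.35 to 0.775 m from the base axis. Payload 7.3 kg.
Tool frame: the origin (TCP) lies on the centre line of the jaws, within the pads' length; the fingertips stand 17 mm ahead of it and the grasp point (between the pads) lies 2 mm behind it (robot.tip_extent is the distance from the TCP to the fingertips, in m); z points along the fingers, y is the line along which they close (so a half turn about z gives the same grasp; the last joint's range is limited). The gripper opens to 92 mm and grips with 3 to 60 N. Pads are 19 mm wide; open, the fingers measure 130 mm over their backs; the gripper's body (75 mm by 190 mm) begins 47 mm behind the grasp point.
Start: joints at [0.959, 0.342, 1.524, -0, 1.275, -0.146], TCP at [0.236, 0.469, 0.244] pointing down, gripper open.
Joint ranges: [-2.53, 2.53], [-0.77, 2.02], [0.04, 2.7], [-1, 4.14], [0.28, 2.66], [-3.11, 3.11]. Speed limits (rad/s): [2.57, 2.57, 3.14, 3.14, 3.14, 3.14].

### API

Orientations are given as [roll, pitch, yaw] about the fixed x, y, z axes, in that order (R = Rz(yaw) Ry(pitch) Rx(roll)).
In Python, from cell import robot gives the robot as it stands.
- The arm moves only by the tool step_arm, never from a script. Its argument "motion" is a list of rows, each a list of 2 entries, a list of its own where there are three numbers: the shift along the tool's x, y, z in units of 60 mm (1.0 is 60 mm), then the turn about the tool's z in rad. In form: [[[x, y, z], spin], ...]. A call has 1 to 10 rows; each row is the pose to reach, as a shift and turn from the pose commanded when the call began, along the tool's axes at that moment; what a row does not reach only later rows make up. A row lasts 1/8 s, in which the tool goes at most 62.5 mm and 10.7 degrees, less where a joint would pass 70% of its speed; a pose out of reach is approached as far as the arm can. A call with a gripper value outside its range is refused whole. "hand" is the closure in counts, from 0 (fully open) to 255 (shut), set as the call begins (left out, the last holds). The fingers move at their own pace and stop on an object; "squeeze" is the grip in N (left out, the last holds). Time passes only in rows, so rows that repeat a pose let the fingers close. It gives the time, the measured TCP pose, the force, the opening and the grip force at its end, in the units of the state.
- robot.observe(): the state, without advancing time (a new reading comes with each control period).
- robot.read_camera(name): name is "scene" or "top"; returns a dict with "pixels" (400x640x3 uint8, red, green, blue), "intrinsics" (3x3 intrinsics, pixels), "xyz" and "rotation" of the camera in the world. Camera axes: x right, y up, looking along -z (the intrinsics and any distortion apply to the point x, -y, -z); pixel columns grow to the right and rows downward; lengths in m; the calibration is good to about 2 mm. A picture is of the moment at which its call begins. There is no depth.
- robot.hand_in(): hands the job in; it is judged then, once.
The state is a dict: "time": time; "qpos": joint angles; "qvel": joint speeds; "joint_efforts": joint torques, N m; "tool_pos": TCP position; "tool_rot": TCP orientation; "contact_force": force on the tool from outside, world axes, zero at the start; "torque": the same for the moment, N m; "opening": finger opening in m; "grip_force": force on a finger pad.
Only numpy, scipy, OpenCV 4.12 (cv2) and the standard library are available. Lean on these libraries where they do the work, as an engineer would, in place of code of your own. Each camera call takes 0.05 s, during which the arm holds its last target. There are 200 camera calls.

### The job

The small screw press on the bench is to be closed on its pellet die, but its ratchet handle is still set to release. Throw the red reversing lever over to the pressing side (the green dot), then work the blue handle to and fro, the clockwise strokes driving the ram down, until the ram stands hard on the die's plunger and the grip resists a slow pull with about 14 N; pulling much harder damages the die. Leave the lever on the pressing side and the ram pressed down, let go, and do not shift the things round the press.

Things in the scene. Friction and masses are not known exactly. Their poses are not given: they have to be found in the camera images.
- screw_axis (a point): Point on the vertical screw axis of the press (fixed on the bench; grey base 150 x 150 mm, two steel columns, grey crosshead), 176 mm above the bench, level with the handle. Handle, nut and screw turn about this axis; the spindle's top stands up to 240 mm above the bench.
- grip (a point): Centre of the blue ratchet handle's yellow, black-ringed grip, 155 mm from the screw axis, at height 176 mm. It spans 112 to 194 mm from the axis, 23 to 26 mm thick; x points to the screw axis, z up. A slow free pressing stroke takes about 7 N here (more when fast), a return about 3 N; once the ram bears it rises 0.15 N per mm. Pull to 14 N (12 to 16 will do), let go: the screw holds.
- handle (a joint): Handle angle in rad, clockwise from above positive; 0 points to the front of the press (its -x side). Set to press, clockwise strokes drive and counter-clockwise ones click back over the teeth (0.39 rad each: up to that much of a stroke is lost before it catches). Set to release, counter-clockwise strokes raise the ram. It stays where it is left (friction 0.3 N m).
- tab (a point): Middle of the lever's upright red thumb tab, 208 mm above the bench (tab 16 mm along the lever, 9 mm thick, from 192 to 216 mm high). The lever pivots on the handle 46 mm from the screw axis and points outward; the tab is 42 mm from the pivot. Under it the lever's flat arm ends at 197 mm, the blue head at 189 mm. x points to the pivot, z up.
- lever (a joint): Reversing lever's angle on the handle in rad, clockwise from above positive, -0.36 to +0.36, sprung away from the middle to either side (under 1 N at the tab flips it). -0.16 to -0.36 (as its pawl meets the teeth): release, tab by the white dot. +0.16 to +0.36: press, tab on the handle's clockwise side by the green dot (to the left, looking from the grip to the screw).
- ram: Steel ram and threaded spindle; origin at the centre of the ram's flat underside (38 mm across). It goes down 5 mm for each rad of pressing stroke and starts about 4 to 12 mm above the plunger.
- plunger: Steel plunger of the pellet die on the press base, with a 34 mm round head; origin 20 mm below its flat top. It gives only 0.2 mm for each 100 N, so the pressing force is felt at the grip rather than seen. It must end pressed by the ram with more than 100 N (the usual 14 N at the grip leaves about 180 N); 450 N damages the die.
- petri: Round flat petri dish, 90 mm across and 17 mm high, lying right of the press; bystander, origin under its centre.
- tweezers: Steel tweezers 131 mm long, 9 mm high, lying left in front of the press; bystander.
- pouch: Foil sample pouch, 127 x 183 mm, 59 mm high with its clip, lying left of the press; bystander.
- vial: Small sample vial, 25 mm across, 56 mm high, standing left of the press; bystander, origin under its centre.
- weight_small: Small calibration weight, 24 mm across, 38 mm high, standing right of the press; bystander, origin under its centre.
- timer: White bench timer 36 x 64 mm, 58 mm high, standing front left; bystander, origin under its centre.

How it is judged:
On the way, in this order (a step that is already met when the one before it is completed fails the run):
1. the reversing lever is thrown to the pressing side (value of joint lever above 0.1 rad), for 0.2 s.
2. the ram is pressed hard on the plunger (contact force between ram and plunger above 100 N), for 0.2 s.
At the end, for the whole second after the job is handed in: the ram stands on the plunger with more than 100 N (and never had more than 450 N), the lever is on the pressing side (joint over 0.1 rad) and the handle is at rest (value of joint lever above 0.1 rad and contact force between ram and plunger above 100 N and velocity of joint handle between -0.1 and 0.1 rad/s); the robot touches nothing.
It fails at once if the die is over-pressed: more than 450 N between ram and plunger (contact force between ram and plunger above 450 N).
It fails at once if a thing beside the press is shifted by more than 30 mm or knocked over (distance of any of petri, tweezers, pouch, vial, weight_small, timer from where it was at the start of the episode above 0.03 m or angle between any of vial, weight_small, timer's own z axis and vertical above 0.6 rad).
It also fails if it takes over 58 s, if anything falls off the work surface, if the arm or the gripper's body presses on something with over 40 N, if the wrist force passes 120 N, or if a joint passes its speed limit or range.

## Working session

There is one attempt and no reset: what is moved stays moved. The work goes in short steps, Python scripts to look and compute and a tool call to move; the robot and the scene stay as the last step left them, time stands still between calls to the robot, and variables do not carry over. Pictures are saved under pics/ and viewed, at most 10 in all, crops included, and the job is handed in when it is done.

Besides the shell and the picture viewer there is one more tool, called after ">>>" as name(argument=value, ...) on one line, values as JSON. step_arm: Moves the arm, as the interface text tells. Its arguments: {"type":"object","properties":{"motion":{"type":"array"},"hand":{"type":"number"},"squeeze":{"type":"number"}},"required":["motion"]}

```bash
ls; mkdir -p pics; cat > h.py <<'E'
import numpy as np, cv2
from cell import robot
def cam(n,f=None):
    c=robot.read_camera(n)
    if f: cv2.imwrite('pics/'+f,cv2.cvtColor(c['pixels'],cv2.COLOR_RGB2BGR))
    return c
def at_z(c,u,v,z):
    K=np.array(c['intrinsics']);d=np.linalg.inv(K)@[u,v,1];R=np.array(c['rotation']);
    w=R@[d[0],-d[1],-d[2]];o=np.array(c['xyz']);return o+w*(z-o[2])/w[2]
def proj(c,p):
    q=np.array(c['rotation']).T@(np.array(p)-c['xyz']);k=np.array(c['intrinsics'])@[q[0],-q[1],-q[2]];return k[:2]/k[2]
E
python3 - <<'E'
from h import *
for n in('top','scene'):
    c=cam(n,n+'0.png');print(n,c['xyz'],c['rotation'],c['intrinsics'],c.keys())
print(robot.observe())
E
```

```text
pics
top [0.43128919 0.02777789 1.87674216] [ 0.05887291  0.01735904 -1.58963399] [[468.35916707   0.         313.41866977]
 [  0.         468.35916707 204.38790789]
 [  0.           0.           1.        ]] dict_keys(['pixels', 'intrinsics', 'xyz', 'rotation'])
scene [ 0.03058682 -0.72025982  1.36876945] [ 0.64160135 -0.00284168 -0.59281835] [[513.84305456   0.         315.29250922]
 [  0.         513.84305456 204.83140279]
 [  0.           0.           1.        ]] dict_keys(['pixels', 'intrinsics', 'xyz', 'rotation'])
{'time': 0.1, 'qpos': array([ 9.59011680e-01,  3.42642936e-01,  1.52488229e+00,  1.03761731e-05,
        1.27542386e+00, -1.45965521e-01]), 'qvel': array([-0.00030424, -0.00041519, -0.00062786,  0.00106428,  0.00120251,
        0.00109914]), 'joint_efforts': array([ 1.49143874e-03, -4.32007456e+01, -2.44693869e+01,  7.19595887e-02,
        5.27115364e-02, -6.69877636e-05]), 'tool_pos': array([0.23557631, 0.46881027, 0.24313338]), 'tool_rot': array([-3.14025209e+00, -2.07107102e-04,  2.67577036e+00]), 'contact_force': array([0.21983389, 0.29713896, 1.08727432]), 'torque': array([ 0.01123097,  0.01453004, -0.03735119]), 'grip_force': 0.0, 'opening': 0.09153259727576077}
```

Rotation is rpy; fix that and view.

```bash
sed -i "s/    if f:/    from scipy.spatial.transform import Rotation as Ro; c['rotation']=Ro.from_euler('xyz',c['rotation']).as_matrix()\n    if f:/" h.py; python3 - <<'E'
import cv2
for n in('top','scene'):
    i=cv2.imread(f'pics/{n}0.png');cv2.imwrite(f'pics/{n}0b.png',cv2.resize(i,(800,500)))
E
```

```text
(no output)
```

View pics/top0.png

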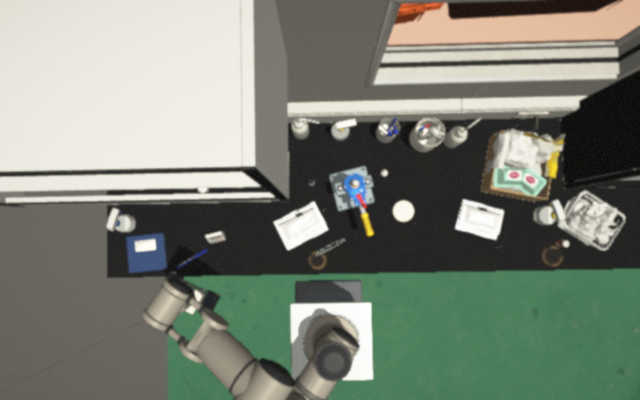

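View pics/scene0.png

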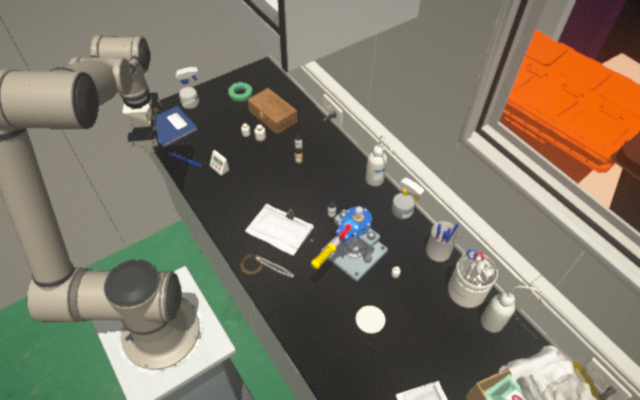

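The top view shows the press near (352,188), with the grip at (367,222). In the scene view the press is near (355,235), with the grip at (323,256). I'll enlarge both.

```bash
python3 - <<'E'
import cv2,numpy as np
a=cv2.imread('pics/top0.png')[155:245,310:420];b=cv2.imread('pics/scene0.png')[195:285,300:410]
cv2.imwrite('pics/z0.png',np.hstack([cv2.resize(x,(396,324),interpolation=cv2.INTER_CUBIC) for x in(a,b)]))
E
```

```text
(no output)
```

View pics/z0.png

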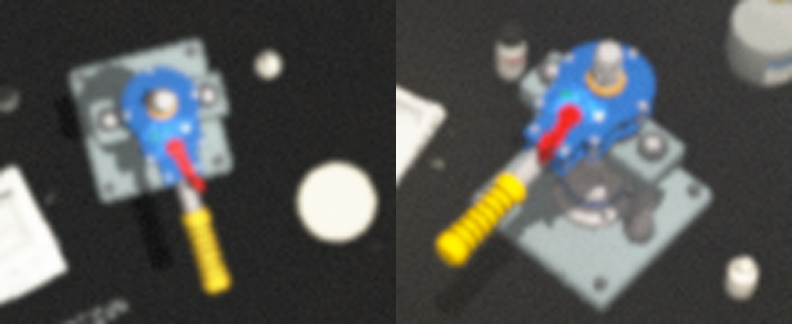

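```bash
python3 - <<'E'
from h import *
for n,crop in(('top',(310,155)),('scene',(300,195))):
    c=cam(n);x,y=crop;im=c['pixels'][y:y+90,x:x+110].astype(int);r,g,b=im[...,0],im[...,1],im[...,2]
    ym=(r>140)&(g>110)&(b<90);rm=(r>150)&(g<70)&(b<90)
    for nm,m,z in(('yel',ym,.178),('red',rm,.205)):
        v,u=np.nonzero(m);p=np.c_[u+x,v+y].astype(float);P=np.array([at_z(c,*q,z) for q in p])
        cc=P.mean(0);w,V=np.linalg.eigh(np.cov(P[:,:2].T));ax=V[:,1];t=(P-cc)[:,:2]@ax
        print(n,nm,len(u),cc,ax,t.min(),t.max(),p.mean(0))
    if n=='top': print('spindle',at_z(c,310+163/3.6,155+101/3.6,.235)); print('tab end',at_z(c,310+200/3.6,155+188/3.6,.208))
    else: print('spindle',at_z(c,300+(607-396)/3.6,195+45/3.6,.238),'redend',at_z(c,300+(570-396)/3.6,195+115/3.6,.216),at_z(c,300+(545-396)/3.6,195+155/3.6,.197))
E
```

```text
top yel 149 [ 0.4561694  -0.13757308  0.178     ] [-0.96598346 -0.25860384] -0.04364615449172051 0.04110183625595251 [367.13422819 224.24832215]
top red 9 [ 0.5233793  -0.12669886  0.205     ] [-0.72472139 -0.68904202] -0.006711953494953968 0.005882505325011405 [364.33333333 205.33333333]
spindle [ 0.60078534 -0.09412884  0.235     ]
tab end [ 0.51639129 -0.1305966   0.208     ]
scene yel 258 [ 0.45253738 -0.13707881  0.178     ] [-0.95779352 -0.28745708] -0.0440004654258277 0.04296127932179839 [322.94573643 255.48449612]
scene red 55 [ 0.53470338 -0.12018751  0.205     ] [-0.91546376 -0.40240044] -0.02480705452120964 0.027807796832834596 [344.49090909 231.4       ]
spindle [ 0.59858453 -0.09505887  0.238     ] redend [ 0.54705781 -0.11992667  0.216     ] [ 0.51835002 -0.12900618  0.197     ]
```

>>> step_arm(motion=[[[-0.3, -0.2, -1.0], -0.05], [[-1.1, -0.9, -1.17], -0.15], [[-1.9, -1.5, -1.17], -0.25], [[-2.7, -2.1, -1.17], -0.35], [[-3.5, -2.7, -1.17], -0.45], [[-4.2, -3.3, -1.17], -0.55], [[-5.0, -3.9, -1.17], -0.65], [[-5.8, -4.5, -1.17], -0.7], [[-6.6, -5.1, -1.17], -0.74], [[-7.3, -5.6, -1.17], -0.74]], hand=115, squeeze=15)

```text
time: 1.45
tool_pos: [0.4768, -0.03, 0.3139]
tool_rot: [3.141, 0.0, -2.868]
contact_force: [1.2, 1.0, 0.6]
opening: 0.0508
grip_force: 0.0
```

>>> step_arm(motion=[[[-0.13, -0.85, 0], 0], [[-0.27, -1.7, 0.4], 0], [[-0.27, -1.7, 0.6], 0], [[-0.27, -1.7, 0.6], 0]])

```text
time: 1.95
tool_pos: [0.5186, -0.1211, 0.2767]
tool_rot: [3.139, -0.002, -2.868]
contact_force: [0.0, -0.4, 0.8]
opening: 0.0504
grip_force: 0.0
```

```bash
python3 - <<'E'
from h import *
a=cam('top');b=cam('scene')
s=[]
for c,(x,y) in((a,(310,155)),(b,(300,165))):
    s.append(cv2.resize(c['pixels'][y:y+90,x:x+110],(396,324),interpolation=cv2.INTER_CUBIC))
cv2.imwrite('pics/z1.png',np.hstack(s)[...,::-1])
print(robot.observe()['tool_pos'])
E
```

```text
[ 0.51928973 -0.12062173  0.27854337]
```

View pics/z1.png

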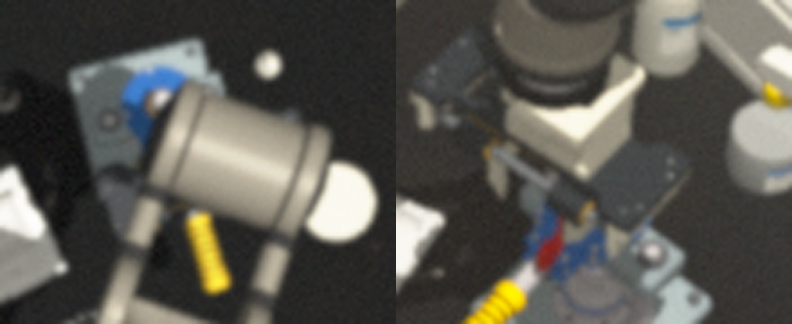

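The gripper straddles the tab, which shows red at (548,245), so I can descend.

>>> step_arm(motion=[[[0, 0, 0.4], 0], [[0, 0, 0.8], 0], [[0, 0, 0.97], 0], [[0, 0, 0.97], 0]])

```text
time: 2.55
tool_pos: [0.5195, -0.121, 0.2202]
tool_rot: [-3.142, 0.0, -2.866]
contact_force: [-0.7, -0.1, 0.7]
opening: 0.0501
grip_force: 0.0
```

>>> step_arm(motion=[[[0, 0.1, 0], 0], [[0, 0.2, 0], 0], [[0, 0.3, 0], 0], [[0, 0.4, 0], 0], [[0, 0.5, 0], 0], [[0, 0.6, 0], 0], [[0, 0.6, 0], 0]])

```text
time: 3.42
tool_pos: [0.5098, -0.0866, 0.2198]
tool_rot: [-3.142, 0.0, -2.867]
contact_force: [1.3, -0.5, 0.6]
opening: 0.0509
grip_force: 0.2
```

>>> step_arm(motion=[[[0, -0.15, 0], 0], [[0, -0.2, -0.4], 0], [[0.3, -0.4, -1.0], 0], [[1.12, -0.55, -1.0], 0], [[1.12, -0.55, -1.0], 0]], hand=0)

```text
time: 4.05
tool_pos: [0.4521, -0.1383, 0.2802]
tool_rot: [-3.141, -0.0, -2.87]
contact_force: [-0.4, 0.1, 0.1]
opening: 0.0909
grip_force: 0.0
```

```bash
python3 - <<'E'
from h import *
a=cam('top');b=cam('scene')
s=[]
for c,(x,y) in((a,(310,155)),(b,(300,195))):
    s.append(cv2.resize(c['pixels'][y:y+90,x:x+110],(396,324),interpolation=cv2.INTER_CUBIC))
cv2.imwrite('pics/z2.png',np.hstack(s)[...,::-1])
for n,c,crop in(('top',a,(310,155)),('scene',b,(300,195))):
    x,y=crop;im=c['pixels'][y:y+90,x:x+110].astype(int);r,g,bb=im[...,0],im[...,1],im[...,2]
    ym=(r>140)&(g>110)&(bb<90);rm=(r>110)&(g<60)&(bb<80)
    for nm,m,z in(('yel',ym,.178),('red',rm,.205)):
        v,u=np.nonzero(m)
        if len(u): print(n,nm,len(u),at_z(c,u.mean()+x,v.mean()+y,z))
print(robot.observe())
E
```

```text
top red 8 [ 0.52052354 -0.10539058  0.205     ]
scene yel 188 [ 0.44418774 -0.13405038  0.178     ]
{'time': 4.15, 'qpos': array([-4.56186093e-01,  2.20138982e-01,  1.59198085e+00,  4.70672889e-04,
        1.32879623e+00, -2.29979268e+00]), 'qvel': array([ 0.02115086,  0.01822794, -0.01491957,  0.00079746, -0.00252938,
        0.00061934]), 'joint_efforts': array([ -0.52917263, -37.82500863, -24.61053729,  -0.14253211,
         0.10689465,  -0.03942578]), 'tool_pos': array([ 0.45406299, -0.13755624,  0.27993064]), 'tool_rot': array([-3.14148285e+00,  8.09053561e-04, -2.86889499e+00]), 'contact_force': array([-0.18081469, -0.17479641,  0.13258174]), 'torque': array([ 0.03637714,  0.0119365 , -0.04202046]), 'grip_force': 0.0, 'opening': 0.09169541284766006}
```

View pics/z2.png

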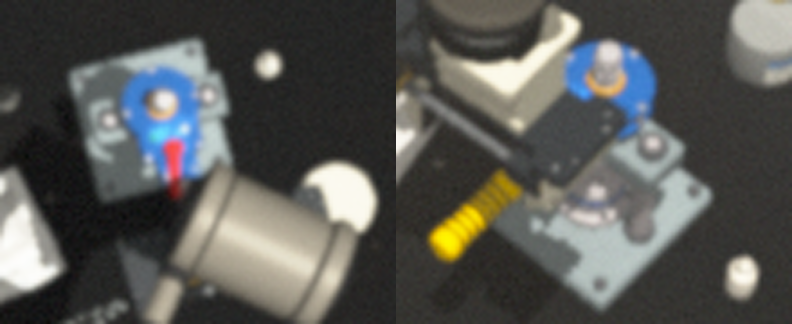

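The lever now points along -x at crop (175,190), so it has flipped to the press side. Next I'll take the grip.

>>> step_arm(motion=[[[0, 0, 0.6], 0], [[0, 0, 1.2], 0], [[0, 0, 1.77], 0], [[0, 0, 1.77], 0]])

```text
time: 4.65
tool_pos: [0.4533, -0.1361, 0.1713]
tool_rot: [3.138, -0.004, -2.867]
contact_force: [-0.7, 0.4, 0.1]
opening: 0.0917
grip_force: 0.0
```

>>> step_arm(motion=[[[0, 0, 0], 0], [[0, 0, 0], 0], [[0, 0, 0], 0], [[0, 0, 0], 0], [[0, 0, 0], 0], [[0, 0, 0], 0]], hand=255, squeeze=20)

```text
time: 5.4
tool_pos: [0.4539, -0.1369, 0.1736]
tool_rot: [-3.142, 0.0, -2.867]
contact_force: [-0.7, 0.6, -0.3]
opening: 0.0362
grip_force: 0.0
```

```bash
python3 - <<'E'
from h import *
o=robot.observe();print(o['time'],o['tool_pos'],o['contact_force'],o['opening'],o['grip_force'])
from math import *
for d in(.1,-.15): print([(round(.155*(cos(d*k)-1)/.06,2),round(.155*sin(d*k)/.06,2),round(d*k,2)) for k in range(1,11)])
E
```

```text
5.4 [ 0.45391874 -0.13694954  0.17357795] [-0.6754114   0.62382244 -0.30330439] 0.036248085045794985 0.0
[(-0.01, 0.26, 0.1), (-0.05, 0.51, 0.2), (-0.12, 0.76, 0.3), (-0.2, 1.01, 0.4), (-0.32, 1.24, 0.5), (-0.45, 1.46, 0.6), (-0.61, 1.66, 0.7), (-0.78, 1.85, 0.8), (-0.98, 2.02, 0.9), (-1.19, 2.17, 1.0)]
[(-0.03, -0.39, -0.15), (-0.12, -0.76, -0.3), (-0.26, -1.12, -0.45), (-0.45, -1.46, -0.6), (-0.69, -1.76, -0.75), (-0.98, -2.02, -0.9), (-1.3, -2.24, -1.05), (-1.65, -2.41, -1.2), (-2.02, -2.52, -1.35), (-2.4, -2.58, -1.5)]
```

>>> step_arm(motion=[[[0, 0, 0], 0], [[0, 0, 0], 0], [[0, 0, 0], 0], [[0, 0, 0], 0]])

```text
time: 5.9
tool_pos: [0.4535, -0.1368, 0.1734]
tool_rot: [3.141, -0.001, -2.867]
contact_force: [-3.1, 2.1, 1.0]
opening: 0.0226
grip_force: 20.0
```

>>> step_arm(motion=[[[-0.01, 0.26, 0], 0.1], [[-0.05, 0.51, 0], 0.2], [[-0.12, 0.76, 0], 0.3], [[-0.2, 1.01, 0], 0.4], [[-0.32, 1.24, 0], 0.5], [[-0.45, 1.46, 0], 0.6], [[-0.61, 1.66, 0], 0.7], [[-0.78, 1.85, 0], 0.8]])

```text
time: 6.9
tool_pos: [0.4668, -0.0172, 0.1733]
tool_rot: [-3.139, -0.004, 2.613]
contact_force: [-10.1, -1.9, 5.5]
opening: 0.0225
grip_force: 20.2
```

```bash
cat > f.py <<'E'
from h import *
o=robot.observe();p=o['tool_pos'];y=o['tool_rot'][2]
r=p[:2]-[.603,-.095];t=np.array([np.sin(y),-np.cos(y)])
print(o['time'],p,y,'r',np.hypot(*r),'phi',np.arctan2(r[1],-r[0]),'Ft',o['contact_force'][:2]@t,'Fr',o['contact_force'][:2]@[np.cos(y),np.sin(y)],o['opening'],o['grip_force'],o['contact_force'][2],'q',o['qpos'][[0,5]])
E
python3 f.py
```

```text
6.9 [ 0.46683811 -0.01723342  0.17332885] 2.6132927553453884 r 0.15680465434443228 phi 0.5189234415646705 Ft -6.773352872064184 Fr 7.777847960072369 0.022540981653597993 20.1618692278862 5.508857935189569 q [-0.20015623 -1.24176287]
```

>>> step_arm(motion=[[[-0.01, 0.26, 0], 0.1], [[-0.05, 0.51, 0], 0.2], [[-0.12, 0.76, 0], 0.3], [[-0.2, 1.01, 0], 0.4], [[-0.2, 1.01, 0], 0.4], [[-0.2, 1.01, 0], 0.4]])

```text
time: 7.65
tool_pos: [0.5083, 0.0308, 0.1733]
tool_rot: [-3.141, -0.004, 2.216]
contact_force: [-7.0, 9.0, 4.8]
opening: 0.0225
grip_force: 19.9
```

```bash
python3 f.py
```

```text
7.65 [0.50827257 0.03084798 0.17331544] 2.215980492485419 r 0.1575150839012993 phi 0.925561064959611 Ft -0.18189676047579226 Fr 11.408079210307108 0.02251087606887507 19.94117259979248 4.836376661657418 q [-0.09165341 -0.73829415]
```

>>> step_arm(motion=[[[0, 0, 0], 0], [[-0.03, -0.39, 0], -0.15], [[-0.12, -0.76, 0], -0.3], [[-0.26, -1.12, 0], -0.45], [[-0.45, -1.46, 0], -0.6], [[-0.69, -1.76, 0], -0.75], [[-0.98, -2.02, 0], -0.9], [[-1.3, -2.24, 0], -1.05], [[-1.65, -2.41, 0], -1.2], [[-1.65, -2.41, 0], -1.2]], hand=178)

```text
time: 8.9
tool_pos: [0.4544, -0.1386, 0.1736]
tool_rot: [-3.14, 0.001, -2.871]
contact_force: [-0.2, 0.5, -0.7]
opening: 0.0276
grip_force: 0.0
```

```bash
python3 f.py
```

```text
8.9 [ 0.45437487 -0.13862742  0.17358135] -2.8710733436974833 r 0.15489603424064124 phi -0.28551970372787616 Ft 0.5739656375581126 Fr 0.08187381670454268 0.02759796518392409 0.0 -0.6903126324229997 q [-0.45745256 -2.29859162]
```

>>> step_arm(motion=[[[-0.01, 0.26, 0], 0.1], [[-0.05, 0.51, 0], 0.2], [[-0.12, 0.76, 0], 0.3], [[-0.2, 1.01, 0], 0.4]])

```text
time: 9.4
tool_pos: [0.4486, -0.0769, 0.1736]
tool_rot: [-3.137, 0.001, 3.01]
contact_force: [-0.5, -13.3, -2.6]
opening: 0.0278
grip_force: 6.8
```

```bash
python3 f.py
```

```text
9.4 [ 0.44855218 -0.0768529   0.17358469] 3.009539434518556 r 0.1555102773586516 phi 0.11696038418310709 Ft -13.229533962556232 Fr -1.2932721682045356 0.027808572546761764 6.825161576271057 -2.608113758440167 q [-0.33520907 -1.77116308]
```

>>> step_arm(motion=[[[0, 0.03, 0], 0.01], [[0, 0.05, 0], 0.02], [[0, 0.08, 0], 0.03]])

```text
time: 9.78
tool_pos: [0.4491, -0.0725, 0.1736]
tool_rot: [-3.137, 0.001, 2.983]
contact_force: [-2.9, -14.2, -0.7]
opening: 0.0276
grip_force: 6.6
```

```bash
python3 f.py
```

```text
9.775 [ 0.44911282 -0.07247345  0.17356138] 2.98274011493841 r 0.15552719901961212 phi 0.14535123205985975 Ft -14.451893944768033 Fr 0.5729322083310618 0.027610807073533472 6.632903069257736 -0.7483535424127563 q [-0.32550386 -1.73459851]
```

A slow pull gives 14.4 N, against 6.8 N on the free stroke, so the ram bears. I'll let go and check.

>>> step_arm(motion=[[[0, 0, 0], 0], [[0, 0, 0], 0], [[0, 0, 0], 0], [[0, 0, 0], 0], [[0, 0, -0.5], 0], [[0, 0, -1.2], 0], [[0.5, 0, -2.0], 0], [[1.5, 0, -2.2], 0], [[1.5, 0, -2.2], 0]], hand=0)

```text
time: 10.9
tool_pos: [0.3581, -0.0558, 0.3069]
tool_rot: [-3.141, 0.003, 2.985]
contact_force: [0.5, -0.1, 0.4]
opening: 0.0918
grip_force: 0.0
```

>>> step_arm(motion=[[[0, -0.8, 0], 0], [[0, -1.6, 0], 0], [[0, -2.4, 0], 0], [[0, -2.4, 0], 0]])

```text
time: 11.4
tool_pos: [0.3381, -0.2015, 0.3048]
tool_rot: [3.141, -0.001, 2.981]
contact_force: [0.8, 0.8, 0.5]
opening: 0.0921
grip_force: 0.0
```

```bash
python3 f.py; python3 - <<'E'
from h import *
a=cam('top','t3.png');b=cam('scene','s3.png')
o=cv2.cvtColor(cv2.imread('pics/scene0.png'),cv2.COLOR_BGR2RGB)
s=[]
for c,(x,y) in((a['pixels'],(310,155)),(b['pixels'],(300,195)),(o,(300,195))):
    s.append(cv2.resize(c[y:y+90,x:x+110],(396,324) if 0 else (264,216),interpolation=cv2.INTER_CUBIC))
s=[cv2.resize(c[y:y+90,x:x+80],(392,441),interpolation=cv2.INTER_CUBIC) for c,(x,y) in((a['pixels'],(320,155)),(b['pixels'],(310,190)))]
cv2.imwrite('pics/z3.png',np.hstack(s)[...,::-1])
E
```

```text
11.4 [ 0.3380532  -0.20148396  0.30483862] 2.980848147929821 r 0.285544463742411 phi -0.3821492154184786 Ft 0.9215609746130133 Fr -0.622351027900982 0.09211889159668118 0.0 0.4566633522313811 q [-0.73269796 -2.14270746]
```

View pics/z3.png

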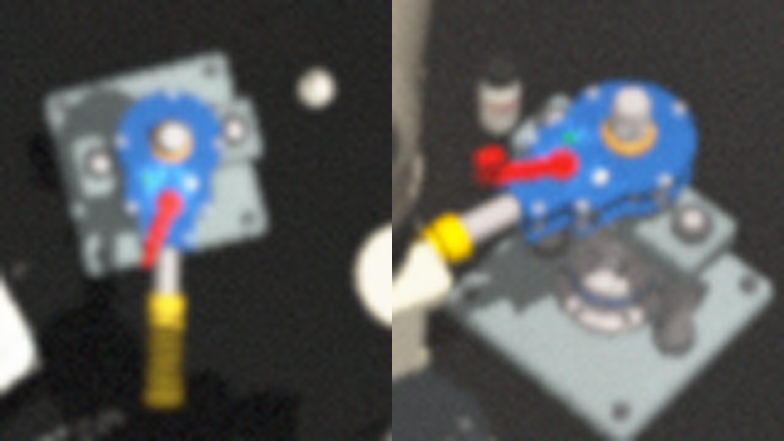

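The lever is on the green-dot side, with its tab at left crop (150,262). I'll check the handle angle, because it may have sprung back.

```bash
python3 - <<'E'
from h import *
c=cam('top');x,y=320,155;im=c['pixels'][y:y+90,x:x+80].astype(int);r,g,b=im[...,0],im[...,1],im[...,2]
m=(r>75)&(g>55)&(b<.5*r);m[:55]=0;v,u=np.nonzero(m)
P=np.array([at_z(c,q+x,w+y,.178) for q,w in zip(u,v)]);print(len(u),P.mean(0),P.min(0),P.max(0))
print('spindle',at_z(c,320+172/4.9,155+138/4.9,.232))
r=P.mean(0)[:2]-[.603,-.095];print(np.hypot(*r),np.arctan2(r[1],-r[0]))
o=robot.observe();yw=o['tool_rot'][2];X=np.array([np.cos(yw),np.sin(yw)]);Y=np.array([np.sin(yw),-np.cos(yw)])
d=P.mean(0)[:2]-o['tool_pos'][:2];print(yw,d@X/.06,d@Y/.06,o['tool_pos'])
E
```

```text
169 [ 0.45218314 -0.08747512  0.178     ] [ 0.41089053 -0.10531948  0.178     ] [ 0.49081533 -0.07460094  0.178     ]
spindle [ 0.60072688 -0.09372443  0.232     ]
0.15100447051933766 0.04985283269451355
2.985603211887914 -1.586708774214276 2.120555730395069 [ 0.33836986 -0.1983732   0.30512728]
```

>>> step_arm(motion=[[[-0.5, 0.7, 0], -0.05], [[-1.0, 1.4, 0], -0.1], [[-1.52, 2.12, 0], -0.105], [[-1.52, 2.12, 0.8], -0.105], [[-1.52, 2.12, 1.5], -0.105], [[-1.52, 2.12, 2.18], -0.105], [[-1.52, 2.12, 2.18], -0.105]])

```text
time: 12.42
tool_pos: [0.4464, -0.0854, 0.1727]
tool_rot: [3.139, -0.006, 3.093]
contact_force: [0.0, 0.6, 0.2]
opening: 0.0916
grip_force: 0.0
```

>>> step_arm(motion=[[[0, 0, 0], 0], [[0, 0, 0], 0], [[0, 0, 0], 0], [[0, 0, 0], 0], [[0, 0, 0], 0], [[0, 0, 0], 0], [[0, 0, 0], 0]], hand=178)

```text
time: 13.3
tool_pos: [0.448, -0.0875, 0.1747]
tool_rot: [3.141, -0.0, 3.091]
contact_force: [-0.0, 0.5, -0.7]
opening: 0.029
grip_force: 0.0
```

```bash
python3 f.py
```

```text
13.3 [ 0.44798033 -0.08753221  0.17467933] 3.0907011558252577 r 0.15519943463472338 phi 0.048135942294727584 Ft 0.47875903235750356 Fr 0.036379875701643624 0.02900907277536152 0.0 -0.6646544940516842 q [-0.36118511 -1.88113691]
```

Slow re-pull of 0.05 rad.

>>> step_arm(motion=[[[0, 0.03, 0], 0.01], [[0, 0.05, 0], 0.02], [[0, 0.08, 0], 0.03], [[0, 0.1, 0], 0.04], [[0, 0.13, 0], 0.05]])

```text
time: 13.92
tool_pos: [0.4485, -0.0806, 0.1747]
tool_rot: [-3.14, 0.0, 3.04]
contact_force: [-0.2, -8.1, -1.6]
opening: 0.0279
grip_force: 3.9
```

```bash
python3 f.py
```

```text
13.925 [ 0.44850424 -0.08063112  0.17471413] 3.040358194831961 r 0.15516250980134869 phi 0.09273825154212124 Ft -8.039928191255552 Fr -0.6518133373459332 0.027903145987850465 3.927847445011139 -1.550084822531439 q [-0.34519818 -1.81376903]
```

>>> step_arm(motion=[[[0, 0.03, 0], 0.01], [[0, 0.05, 0], 0.02], [[0, 0.08, 0], 0.03]])

```text
time: 14.3
tool_pos: [0.4489, -0.0769, 0.1747]
tool_rot: [-3.138, 0.0, 3.011]
contact_force: [-0.7, -12.8, -2.0]
opening: 0.0273
grip_force: 6.3
```

```bash
python3 f.py
```

```text
14.3 [ 0.44892062 -0.07691136  0.17469565] 3.010610169718154 r 0.15513753678697614 phi 0.11686326409632987 Ft -12.809975281582824 Fr -0.9901184518709684 0.027322361169332975 6.276703923940659 -2.030157195501716 q [-0.33574973 -1.77340084]
```

>>> step_arm(motion=[[[0, 0.02, 0], 0.007], [[0, 0.04, 0], 0.014], [[0, 0.06, 0], 0.021], [[0, 0.08, 0], 0.028]])

```text
time: 14.8
tool_pos: [0.4494, -0.0723, 0.1747]
tool_rot: [-3.137, 0.0, 2.983]
contact_force: [-2.1, -12.7, -1.6]
opening: 0.0282
grip_force: 6.6
```

```bash
python3 f.py
```

```text
14.8 [ 0.44943856 -0.07234108  0.17469458] 2.9826481773264235 r 0.1552241646926588 phi 0.14649894603657174 Ft -12.87093851811149 Fr 0.10277783050553382 0.02820842696624337 6.591328382492065 -1.6436335035362046 q [-0.32554415 -1.73505325]
```

>>> step_arm(motion=[[[0, 0.02, 0], 0.007], [[0, 0.04, 0], 0.014], [[0, 0.06, 0], 0.021], [[0, 0.08, 0], 0.028]])

```text
time: 15.3
tool_pos: [0.4501, -0.0677, 0.1747]
tool_rot: [-3.137, 0.0, 2.955]
contact_force: [-2.5, -13.8, -1.3]
opening: 0.0279
grip_force: 6.9
```

```bash
python3 f.py
```

```text
15.3 [ 0.45009831 -0.06770793  0.17467712] 2.954672827605791 r 0.1553183297539242 phi 0.17663407713691898 Ft -14.08065908175136 Fr -0.07484272045075477 0.027858320414617894 6.921420693397522 -1.3271073370716837 q [-0.31510168 -1.69647489]
```

The slow pull reads 14.1 N and is rising gently, so the ram bears and holds. Letting go.

>>> step_arm(motion=[[[0, 0, 0], 0], [[0, 0, 0], 0], [[0, 0, 0], 0], [[0, 0, 0], 0], [[0, 0, -0.5], 0], [[0, 0, -1.2], 0], [[0.5, 0, -2.0], 0], [[1.5, 0, -2.2], 0], [[1.5, -1, -2.2], 0], [[1.5, -2, -2.2], 0]], hand=0)

```text
time: 16.55
tool_pos: [0.339, -0.1669, 0.3075]
tool_rot: [-3.141, 0.002, 2.958]
contact_force: [1.2, 0.2, 0.1]
opening: 0.0921
grip_force: 0.0
```

>>> step_arm(motion=[[[0, 0, 0], 0], [[0, 0, 0], 0], [[0, 0, 0], 0], [[0, 0, 0], 0]])

```text
time: 17.05
tool_pos: [0.3399, -0.1655, 0.3067]
tool_rot: [3.141, 0.0, 2.957]
contact_force: [0.9, -1.1, 0.3]
opening: 0.0916
grip_force: 0.0
```

```bash
python3 - <<'E'
from h import *
a=cam('top');b=cam('scene')
s=[cv2.resize(c['pixels'][y:y+90,x:x+80],(392,441),interpolation=cv2.INTER_CUBIC) for c,(x,y) in((a,(320,155)),(b,(310,190)))]
cv2.imwrite('pics/z4.png',np.hstack(s)[...,::-1])
E
```

```text
(no output)
```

View pics/z4.png

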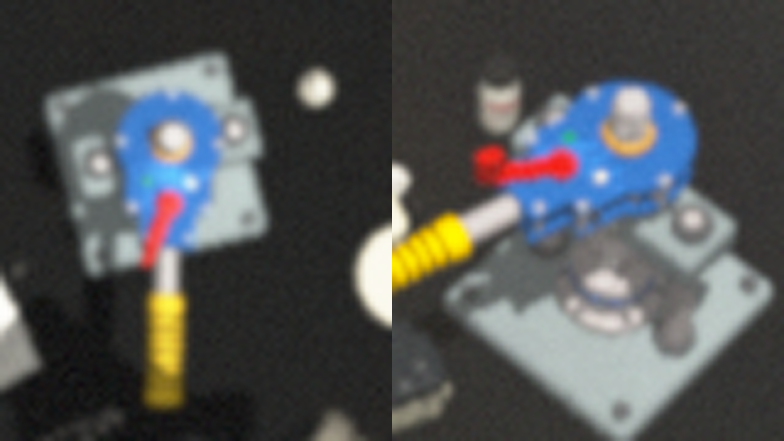

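The handle seems to rest at the same angle as after the first pull. I'll measure this against the earlier picture.

```bash
cat > m.py <<'E'
from h import *
import sys
def meas(px,n):
    x,y=(320,175) if n=='top' else (310,190)
    im=px[y:y+60,x:x+80].astype(int);r,g,b=im[...,0],im[...,1],im[...,2]
    out=[n]
    for m in((r>110)&(g<75)&(b<85),(r>75)&(g>55)&(b<.5*r)&(r<2.2*g)):
        v,u=np.nonzero(m);out+=[len(u),np.round([u.mean()+x,v.mean()+y],2) if len(u) else None]
    print(*out)
if __name__=='__main__':
    for f,n in(('t3','top'),('s3','scene')): meas(cv2.imread(f'pics/{f}.png')[...,::-1],n)
    print('now')
    for n in('top','scene'): meas(cam(n)['pixels'],n)
E
python3 m.py
```

```text
top 5 [349.8 207.4] 148 [353.3  223.99]
scene 85 [334.4  223.44] 87 [324.84 236.18]
now
top 5 [349.8 207.4] 159 [353.42 224.13]
scene 83 [334.27 223.58] 177 [319.64 239.43]
```

```bash
python3 - <<'E'
from h import *
o=cv2.imread('pics/scene0.png');acc=np.mean([cam('scene')['pixels'][...,::-1].astype(float) for _ in range(6)],0).astype(np.uint8)
x,y=335,198
s=[cv2.resize(i[y:y+70,x:x+46],(394,600),interpolation=cv2.INTER_CUBIC) for i in(o,acc)]
cv2.imwrite('pics/z5.png',np.hstack(s))
for i in(o,acc): print(i[200:222,357:361].mean((1,2)).astype(int))
E
```

```text
[ 53  53  54  56  53  72 127 190 216 221 221 211 186 169 160 161 159 154
 158 173 169 151]
[ 52  53  53  52  52  60  83 135 192 217 220 219 211 189 171 167 169 163
 163 172 167 151]
```

View pics/z5.png

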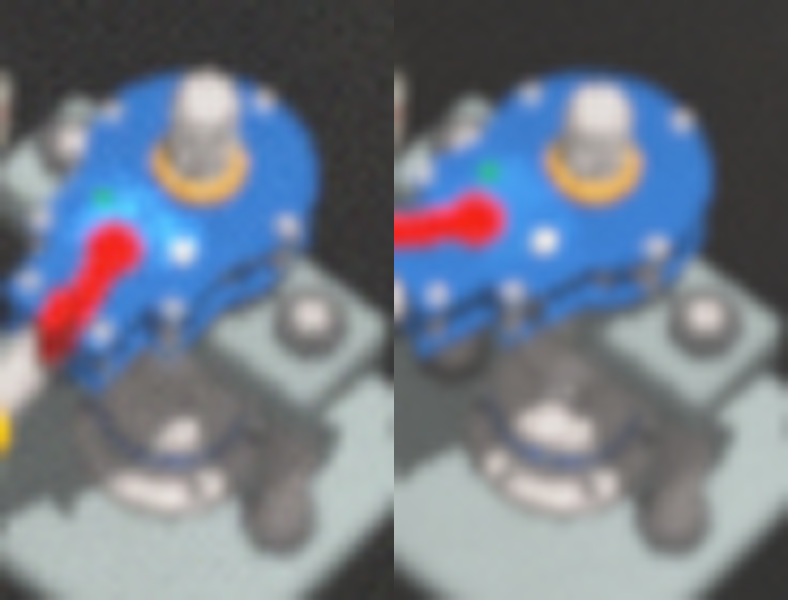

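```bash
python3 - <<'E'
from h import *
c=cam('scene')
for z in(.24,.235,.23): print(z,proj(c,[.603,-.095,z]))
E
```

```text
0.24 [359.94191777 206.32867757]
0.235 [359.809927  207.4146692]
0.23 [359.67868386 208.49450938]
```

The spindle has dropped about 4.4 mm, so the ram is on the plunger. The pull was about 14 N, the lever is on the press side and the arm is clear, so I'm handing in.

```bash
python3 -c "
from cell import robot
print(robot.hand_in())"
```

```text
the job is handed in; nothing more can be done
None
```

The job is handed in, with no verdict returned: the lever is on the pressing side, the ram is down on the plunger after slow pulls of about 14 N at the grip (ram force not measured directly), and the arm is clear.

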